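# Release the transport lock of a sectional model and slide it open

### The arm

A 7-joint arm with a two-finger parallel gripper is mounted at the origin on the work surface. World frame = base frame: x ahead of the robot, y to its left, z up, the work surface at z = 0. Lengths are in m, angles in rad, forces in N, time in s.
With the tool pointing down it reaches from about 0.425 to 0.95 m from the base axis. Payload 4.7 kg.
Tool frame: the origin (TCP) lies at the centre of the arm's flange, where the gripper is bolted on; the fingertips stand 173 mm ahead of it and the grasp point (between the pads) lies 155 mm ahead of it (hold_point_z is the distance from the TCP to the grasp point, in m); z points along the fingers, x is the direction in which the jaws open and shut, and the axes are right-handed (so a half turn about z gives the same grasp; the last joint's range is limited). The gripper opens to 85 mm and grips with 20 to 120 N. Pads are 22 mm wide; open, the fingers measure 114 mm over their backs; the gripper's body (76 mm by 85 mm) begins 54 mm behind the grasp point. The pads swing forward as they close: fully open they stand 13 mm farther back than shut.
Start: joints at [-1.288, 0.469, -0.049, 1.532, 0.024, 1.141, -0.082], TCP at [0.207, 0.642, 0.405] pointing down, gripper open.
Joint ranges: [-2.59, 2.59], [-0.33, 1.99], [-1.39, 1.29], [0.1, 2.45], [-1.04, 4.18], [0.21, 1.99], [-2.66, 2.66]. Speed limits (rad/s): [2.57, 2.57, 3.14, 3.14, 3.14, 3.14, 3.14].

### API

Orientations are given as a unit quaternion [w, x, y, z].
In Python, from station import sense, camera, get_calibration, job_done, search_frame, place_of, hold_point_z gives the robot as it stands.
- The arm moves only by the tool drive_tool, never from a script. Its argument "plan" is a list of rows, each an object with "dp": the shift along the tool's x, y, z in mm, a list of three; "dr": the turn, a rotation vector about the tool's x, y, z in degrees, a list of three; "claw": the gripper's target within -1 to 1 (fully open at 1, half-way at 0, shut at -1). A call has exactly 8 rows; each row is the pose to reach, as a shift and turn from the pose commanded when the call began, along the tool's axes at that moment; what a row does not reach only later rows make up. A row lasts 1/12 s, in which the tool goes at most 41.7 mm and 7.16 degrees, less where a joint would pass 70% of its speed; a pose out of reach is approached as far as the arm can. A call with a gripper value outside its range is refused whole. The fingers move at their own pace and stop on an object; "grip_force" is the grip in N (left out, the last holds). Time passes only in rows, so rows that repeat a pose let the fingers close, or fill a call up. It gives the time, the measured TCP pose, the force and the opening at its end, in the units of the state.
- sense(): the state, without advancing time (a new reading comes with each control period).
- camera(name): name is "side" or "top"; returns the picture (420x560x3 uint8, red, green, blue); there is no depth.
- get_calibration(name): a dict with "fx", "fy", "cx", "cy" (pixels), "k1" (the pictures are not rectified: a ray, as slopes to the right and down, at radius r is drawn at 1 + k1 r^2 times it, then the intrinsics apply), "eye" and "rotation" of the camera in the world. Camera axes: x right, y down, z forward; pixel columns grow to the right and rows downward; lengths in m; the calibration is good to about 2 mm. A picture is of the moment at which its call begins. get_calibration takes no time and is no camera call.
- job_done(): hands the job in, once; it reports no verdict.
Trained networks look in the newest picture that a camera, given by its name, has taken for a name from the list of things; names that differ only in an ending like _2 or _b are one class to them, and where a whole thing is asked for, a point or a joint stands for the part that bears it (a point fixed in the world has none). Each returns a list of dicts, best first, with "confidence" (0 to 1); they miss things now and then, are a little off and sometimes report something else, mostly with a low value. They report only what shows in the picture. A call takes as long as a camera call.
- search_frame(camera, query): "xy" ([column, row] in pixels, amid what is visible of it).
- place_of(camera, query): "xy" ([column, row] in pixels: a listed point, or the origin of a listed thing).
The state is a dict: "clock": time; "joints": joint angles; "qd": joint speeds; "tau": joint torques, N m; "ee_pos": TCP position; "tcp_rot": TCP orientation; "wrist_force": force on the tool from outside, world axes, zero at the start; "torque": the same for the moment, N m; "opening": finger opening in m.
Only numpy, scipy, OpenCV 4.12 (cv2) and the standard library are available. Lean on these libraries where they do the work, as an engineer would, in place of code of your own. Each camera call takes 0.05 s, during which the arm holds its last target. There are 200 camera calls.

### The job

Open up the sectional model: pull the captive lock screw up against its spring until it comes up against its stop, ease it down a touch so that it sits in its thread, and drive it counter-clockwise fully home so that it stays parked up. Then slide the loose half of the model fully open by its wooden pull and let go. The thread is small, so never pull or twist the screw hard, and leave the other things where they stand.

Things in the scene. Friction and masses are not known exactly. Their poses are not given: they have to be found in the camera images.
- plinth: White base board of the sectional model, 260 x 460 x 60 mm, fixed. Origin: centre of its underside; long side along its y axis, z up. The timber pavilion on it is cut in two: the +y half is fixed, the -y half stands on a plywood carriage. An aluminium lock housing, 48 x 48 mm, stands at x = 75, y = 65 mm of this frame, its flat top 96 mm above the underside of the base.
- head (a point): Centre of the round knurled steel head of the captive lock screw, 28 mm across, 30 mm tall, upright over the housing; grip it across any diameter from above. Let down, its centre is 115 mm above the underside of the base and its foot 4 mm above the housing. A black pointer bar on top shows its turn. A spring pulls it down: 5 N at rest, 6 to 7 N when pulled.
- screw (a joint): Turn of the head in rad, counter-clockwise from above positive: 0 at the start, about 0.2 free, home at a yielding end stop, met between 2.4 and 2.6 (2.25 is enough); 0.1 Nm there is firm, 0.25 Nm too much. In the thread the head rises 1.8 mm per rad, with 2 mm of play up and down: raise the hand with it. Let go, it drops to the bottom of the play, stays parked and does not turn back.
- lockscrew: Shank of the screw, rises with it. Origin on the axis, 55 mm under the head's centre. Pull it up 4.5 to 16.5 mm (hidden, differs every time) to reach the mouth of its thread. A stop lies 2 mm above: feel it (4 N above the spring; 14 N is too hard), ease down 1.5 to 2 mm and turn. Too low or too high it jams. The thread itself bears 25 N, spring included, 13 mm from the axis.
- pull (a point): Centre of the upright wooden pull on the carriage, a block 30 mm (base x) by 16 mm (base y) and 42 mm tall, its foot 6 mm above the base's top; grip it from above across its 16 mm.
- carriage (a joint): Opening of the loose half in m: 0 shut, 0.070 fully open at its end stop; it slides along the -y axis of the base with about 2.5 N of friction. While the screw is down its pin locks it.
- tree: Loose turned wooden model tree, 32 mm wide and 70 mm tall, on the base near its +y end; leave it alone. Origin under its centre.
- house: Loose wooden model house, 34 x 30 x 35 mm, on the base near its -y end; leave it alone. Origin under its centre.
- gluepot: Loose white glue pot, 56 mm wide and 75 mm tall, on the table; leave it alone. Origin under its centre.
- taperoll: Loose roll of tape, 90 mm wide and 25 mm tall, lying on the table; leave it alone. Origin under its centre.
- lock: Lock works with the threaded sleeve, hidden inside the housing. Origin on the screw axis, level with the base's top. The height of the sleeve in it differs every time and can only be felt.

How it is judged:
By the outcome, as a careful person would: the job done as asked, in the order asked, and still so for the second after the job is handed in, with the robot touching nothing.
It also fails if it takes over 69 s, if anything falls off the work surface, if the arm or the gripper's body presses on something with over 40 N, if the wrist force passes 120 N, or if a joint passes its speed limit or range.

## Working session

There is one attempt and no reset: what is moved stays moved. The work goes in short steps, Python scripts to look and compute and a tool call to move; the robot and the scene stay as the last step left them, time stands still between calls to the robot, and variables do not carry over. Pictures are saved under pics/ and viewed, about 8 in all and at most 12, crops included, and the job is handed in when it is done.

Besides the shell and the picture viewer there is one more tool, called after ">>>" in YAML: its name, and indented under it one key for each argument. drive_tool: Moves the arm, as the interface text tells. Its arguments: {"type":"object","properties":{"plan":{"type":"array","items":{"type":"object","properties":{"dp":{"type":"array","items":{"type":"number"}},"dr":{"type":"array","items":{"type":"number"}},"claw":{"type":"number"}}}},"grip_force":{"type":"number"}},"required":["plan"]}

```bash
mkdir -p pics; cat > h.py <<'E'
import numpy as np, cv2
from station import *
from scipy.spatial.transform import Rotation as R
def ray(cam,xy):
    c=get_calibration(cam); d=np.array([(xy[0]-c['cx'])/c['fx'],(xy[1]-c['cy'])/c['fy']])
    u=d.copy()
    for _ in range(30): u=d/(1+c['k1']*(u@u))
    v=np.array(c['rotation'])@np.array([u[0],u[1],1]); return np.array(c['eye']),v
def at(cam,xy,z):
    e,v=ray(cam,xy); return e+v*(z-e[2])/v[2]
def tri(a,b):
    e1,v1=ray('side',a); e2,v2=ray('top',b)
    s=np.linalg.lstsq(np.c_[v1,-v2],e2-e1,rcond=None)[0]
    p,q=e1+s[0]*v1,e2+s[1]*v2; return (p+q)/2,np.linalg.norm(p-q)*1000
def proj(cam,p):
    c=get_calibration(cam); q=np.array(c['rotation']).T@(np.array(p)-c['eye']); u=q[:2]/q[2]
    u=u*(1+c['k1']*(u@u)); return np.array([u[0]*c['fx']+c['cx'],u[1]*c['fy']+c['cy']])
def save(cam,name):
    cv2.imwrite('pics/'+name,camera(cam)[:,:,::-1])
E
python3 - <<'E'
from h import *
np.set_printoptions(precision=4,suppress=True)
for c in('side','top'): save(c,c+'0.png'); print(c,get_calibration(c))
for n in('plinth','head','lockscrew','pull','tree','house','lock','gluepot','taperoll'):
    r={c:place_of(c,n)[:2] for c in('side','top')}
    print(n,r)
    if r['side'] and r['top']: print('   ',tri(r['side'][0]['xy'],r['top'][0]['xy']))
s=sense();print(s,hold_point_z)
im=np.hstack([cv2.imread('pics/side0.png'),cv2.imread('pics/top0.png')])
E
```

```text
side {'fx': 473.7521844808724, 'fy': 473.7521844808724, 'cx': 286.2192862559832, 'cy': 205.2763362499786, 'k1': -0.05716079198448212, 'eye': array([ 0.4625, -0.9246,  0.9695]), 'rotation': array([-0.4023,  0.9115, -0.0821,  0.0251])}
top {'fx': 461.4198814385902, 'fy': 461.4198814385902, 'cx': 286.79194041553535, 'cy': 216.78278883709783, 'k1': 0.030492624403717857, 'eye': array([ 0.296 , -0.0045,  1.6154]), 'rotation': array([-0.0655,  0.7047, -0.7036,  0.0641])}
plinth {'side': [{'xy': [238.3, 225.5], 'confidence': 0.71}], 'top': [{'xy': [270.5, 254.0], 'confidence': 0.82}]}Traceback (most recent call last):
  File "<stdin>", line 7, in <module>
  File "h.py", line 12, in tri
    e1,v1=ray('side',a); e2,v2=ray('top',b)
          ~~~^^^^^^^^^^
  File "h.py", line 8, in ray
    v=np.array(c['rotation'])@np.array([u[0],u[1],1]); return np.array(c['eye']),v
      ~~~~~~~~~~~~~~~~~~~~~~~^~~~~~~~~~~~~~~~~~~~~~~~
ValueError: matmul: Input operand 1 has a mismatch in its core dimension 0, with gufunc signature (n?,k),(k,m?)->(n?,m?) (size 3 is different from 4)
```

View pics/top0.png

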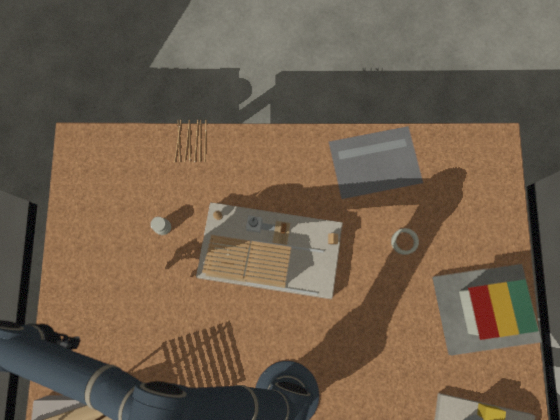

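View pics/side0.png

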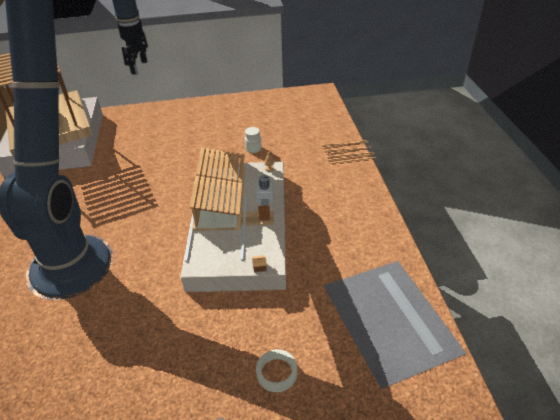

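The top view shows the plinth centred near (270,250), the head at (254,222), the pull at (283,227), the tree at (218,214), the house at (333,238), the glue pot at (161,226) and the tape at (404,241). In the side view the head is at about (264,183) and the pull at (264,212). The calibration rotation turns out to be a quaternion, so I'll fix the helper.

```bash
sed -i "s/np.array(c\['rotation'\])/R.from_quat(c['rotation'],scalar_first=True).as_matrix()/" h.py
python3 - <<'E'
from h import *
from scipy.optimize import least_squares
np.set_printoptions(precision=4,suppress=True)
P={}
for n in('plinth','head','lockscrew','pull','tree','house','lock','gluepot','taperoll'):
    r={c:place_of(c,n)[:2] for c in('side','top')}
    print(n,[(c,q['xy'],q['confidence']) for c in r for q in r[c]])
    if r['side'] and r['top']: P[n]=(r['side'][0]['xy'],r['top'][0]['xy']); print('   ',*tri(*P[n]))
# plinth pose fit: x,y,yaw from known points
loc={'plinth':(0,0,0),'head':(.075,.065,.115),'lockscrew':(.075,.065,.06),'lock':(.075,.065,.06)}
def f(p):
    o=[]
    for n in loc:
        if n in P:
            w=R.from_euler('z',p[2]).apply(loc[n])+[p[0],p[1],0]
            for c,q in zip(('side','top'),P[n]): o+=list(proj(c,w)-q)
    return np.array(o)
for y0 in(-1.6,1.5):
    s=least_squares(f,[.5,.05,y0],loss='soft_l1'); print(s.x,s.cost,s.fun)
print(sense(),hold_point_z)
a=cv2.imread('pics/side0.png')[130:300,160:320]; b=cv2.imread('pics/top0.png')[190:310,185:355]
cv2.imwrite('pics/c1.png',np.hstack([cv2.resize(a,(395,420),interpolation=3),cv2.resize(b,(400,420),interpolation=3)]))
E
```

```text
plinth [('side', [238.3, 225.5], 0.71), ('top', [270.5, 254.0], 0.82)]
    [0.4669 0.056  0.0066] 9.061681357410285
head [('side', [264.4, 184.8], 0.59), ('top', [250.4, 219.1], 0.63)]
    [0.5654 0.1202 0.0943] 9.663645280474384
lockscrew [('side', [262.9, 197.2], 0.5), ('top', [252.6, 227.1], 0.6)]
    [0.552  0.1163 0.0497] 3.074460969746941
pull [('side', [262.8, 212.8], 0.93), ('top', [284.4, 227.2], 0.63), ('top', [406.4, 240.1], 0.52)]
    [0.542  0.0065 0.0916] 2.8479698403033322
tree [('side', [268.5, 167.2], 0.64), ('top', [217.3, 219.4], 0.65)]
    [0.5815 0.2366 0.0628] 13.318075995725764
house [('side', [259.4, 264.9], 0.76), ('top', [333.2, 238.8], 0.67)]
    [ 0.5081 -0.1577  0.072 ] 1.5696264015103738
lock [('side', [278.7, 374.3], 0.68)]
gluepot [('side', [249.9, 150.7], 0.87), ('top', [165.3, 229.0], 0.53), ('top', [268.4, 253.6], 0.52)]
    [ 0.5493  0.4291 -0.003 ] 4.8485061665064615
taperoll [('side', [276.6, 370.5], 0.94), ('side', [263.3, 184.4], 0.33), ('top', [404.3, 242.0], 0.55)]
    [ 0.5074 -0.4116  0.0106] 4.934351546142592
[ 0.4701  0.0601 -0.1666] 12.849346398559002 [-0.3363  0.9126 -1.2022 -2.0147 -2.0287 -3.7572  2.1031  3.5004  0.4945
 -1.5867  1.108  -1.7607]
[ 0.4701  0.0601 -0.1666] 12.849346398556735 [-0.3363  0.9126 -1.2022 -2.0147 -2.0287 -3.7572  2.1031  3.5004  0.4945
 -1.5867  1.108  -1.7607]
{'clock': 1.1, 'joints': array([-1.2879,  0.4686, -0.0486,  1.5325,  0.0241,  1.141 , -0.0823]), 'qd': array([ 0.0006, -0.0004,  0.0009,  0.    , -0.0022, -0.0016, -0.0001]), 'tau': array([  0.0007, -51.0186,  -0.0462, -23.8022,   0.0109,   0.0009,
         0.    ]), 'ee_pos': array([0.2071, 0.6425, 0.4047]), 'tcp_rot': array([-0.    ,  0.8083,  0.5887,  0.    ]), 'wrist_force': array([0.2485, 0.4612, 0.5593]), 'torque': array([-0.0455,  0.0134, -0.0219]), 'opening': 0.08528297476021728} 0.1547
```

View pics/c1.png

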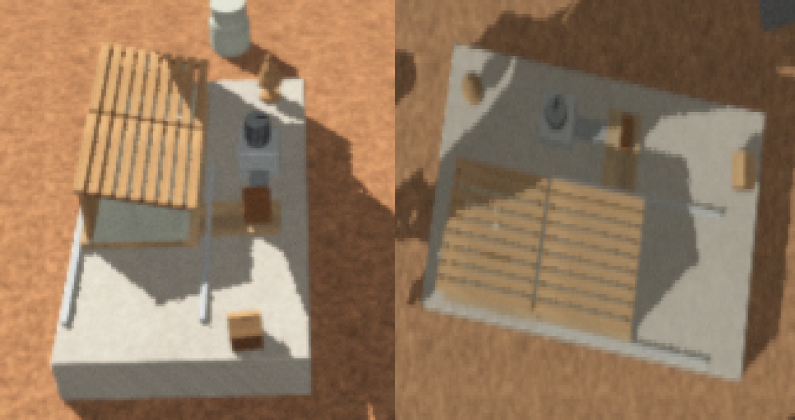

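Crop: the base outline, head and pull are clear, with the head on the grey housing and the roof edge about 50 mm to its −x side. I'll refine the plinth pose using the base's top corners and check the roof height.

```bash
cat > fit.py <<'E'
from h import *
from scipy.optimize import least_squares
np.set_printoptions(precision=4,suppress=True)
g=lambda c:cv2.imread(f'pics/{c}0.png')
# base-frame pts; px
T=[('top',(.13,.23,.06),(210.5,202.9)),('top',(.13,-.23,.06),(342.2,222.3)),('top',(-.13,-.23,.06),(332.5,298)),('top',(-.13,.23,.06),(197.7,278)),
('side',(.13,.23,.06),(282.7,162)),('side',(.13,-.23,.06),(285.2,275.8)),('side',(-.13,-.23,.06),(181.9,277.4)),('side',(.13,-.23,0),(286,288.8)),('side',(-.13,-.23,0),(185.1,291.2)),
('side',(.075,.065,.115),(264.1,182.2)),('top',(.075,.065,.13),(253.8,221.6)),('side',(.075,.065,.115),(264.4,184.8)),('side',(.075,.065,.06),(262.9,197.2)),('top',(.075,.065,.06),(252.6,227.1))]
def W(p,l): return R.from_euler('z',p[2]).apply(l)+[p[0],p[1],0]
def f(p): return np.concatenate([proj(c,W(p,l))-q for c,l,q in T])
s=least_squares(f,[.47,.06,-.16],loss='soft_l1'); print(s.x); print(s.fun.reshape(-1,2))
E
python3 - <<'E'
from fit import *
print('head',W(s.x,(.075,.065,.115)))
def b(p): return R.from_euler('z',-s.x[2]).apply(p-np.r_[s.x[:2],0])
pu,_=tri((262.8,212.8),(284.4,227.2)); print('pull',pu,b(pu),_)
for a in[((239.8,213.8),(291.2,246.3)),((239.8,213.8),(290.,246.3))]:
  r=tri(*a);print('roof',r,b(r[0]))
for n,p in(('top',(284.4,227.2)),('side',(262.8,212.8))): print('pull',n,b(at(n,p,.087)))
E
```

```text
[ 0.4732  0.0545 -0.1456]
[[-0.4038 -0.6307]
 [ 0.3516 -0.7636]
 [ 0.286  -0.0421]
 [-1.4212 -0.5254]
 [-0.592  -0.6041]
 [ 0.4172 -0.6259]
 [-2.0607  1.0202]
 [ 0.1195  1.4033]
 [-1.146   2.1176]
 [-0.8387 -0.4012]
 [-0.4606 -0.3908]
 [-1.1387 -3.0012]
 [ 1.3626 -0.8235]
 [ 2.2361 -2.345 ]]
head [0.5569 0.1079 0.115 ]
pull [0.542  0.0065 0.0916] [ 0.075  -0.0375  0.0916] 2.8479698403033322
roof (array([ 0.4772, -0.0158,  0.1194]), np.float64(2.474577361944815)) [ 0.0141 -0.069   0.1194]
roof (array([ 0.4774, -0.0119,  0.1158]), np.float64(2.1152867420543644)) [ 0.0138 -0.0651  0.1158]
pull top [ 0.0771 -0.037   0.087 ]
pull side [ 0.0733 -0.0331  0.087 ]
```

>>> drive_tool:
  plan:
    - {"dp": [-25,31,0],"dr": [0,0,7],"claw": 0.3}
    - {"dp": [-50,62,0],"dr": [0,0,14],"claw": 0.3}
    - {"dp": [-75,93,0],"dr": [0,0,21],"claw": 0.3}
    - {"dp": [-100,124,0],"dr": [0,0,28],"claw": 0.3}
    - {"dp": [-125,155,0],"dr": [0,0,35],"claw": 0.3}
    - {"dp": [-150,186,0],"dr": [0,0,42],"claw": 0.3}
    - {"dp": [-175,217,0],"dr": [0,0,49],"claw": 0.3}
    - {"dp": [-200,248,0],"dr": [0,0,56],"claw": 0.3}
  grip_force: 20

```text
clock: 1.77
ee_pos: [0.3825, 0.3742, 0.4051]
tcp_rot: [-0.0, 0.991, 0.137, 0.0]
wrist_force: [1.2, 0.2, 0.4]
opening: 0.0555
```

```bash
cat > go.py <<'E'
import sys
from h import *
np.set_printoptions(precision=4,suppress=True)
s=sense(); M=R.from_quat(s['tcp_rot'],scalar_first=True); m=M.as_matrix()
print('t',s['clock'],'tcp',s['ee_pos'],'yaw',np.degrees(np.arctan2(m[1,0],m[0,0])),'tilt',m[2],'j',s['joints'],'F',s['wrist_force'],'T',s['torque'],'open',s['opening'])
if len(sys.argv)>3: print('dp mm',M.inv().apply(np.array(sys.argv[1:4],float)-s['ee_pos'])*1000)
E
python3 go.py .557 .108 .405
```

```text
t 1.7667 tcp [0.3825 0.3742 0.4051] yaw 15.797820260368608 tilt [ 0.0006 -0.0007 -1.    ] j [-1.0477  0.2391  0.2328  1.8771 -0.0641  1.0317 -0.5127] F [1.1962 0.196  0.4228] T [ 0.0273 -0.0657 -0.0159] open 0.05547840981218254
dp mm [ 95.4819 303.6471  -0.0912]
```

>>> drive_tool:
  plan:
    - {"dp": [12,38,6],"dr": [0,0,7],"claw": 0.3}
    - {"dp": [24,76,12],"dr": [0,0,14],"claw": 0.3}
    - {"dp": [36,114,18],"dr": [0,0,21],"claw": 0.3}
    - {"dp": [48,152,24],"dr": [0,0,28],"claw": 0.3}
    - {"dp": [60,190,30],"dr": [0,0,35],"claw": 0.3}
    - {"dp": [72,228,36],"dr": [0,0,42],"claw": 0.3}
    - {"dp": [84,266,42],"dr": [0,0,49],"claw": 0.3}
    - {"dp": [95,304,50],"dr": [0,0,56],"claw": 0.3}

```text
clock: 2.43
ee_pos: [0.5585, 0.1088, 0.3552]
tcp_rot: [-0.001, 0.939, -0.344, 0.001]
wrist_force: [-0.6, 0.5, -0.1]
opening: 0.0554
```

```bash
python3 go.py .557 .108 .33
```

```text
t 2.4333 tcp [0.5585 0.1088 0.3552] yaw -40.18153350611382 tilt [ 0.0007 -0.0018 -1.    ] j [-0.6819  0.3747  0.5353  1.8702 -0.2313  0.956  -0.7442] F [-0.6356  0.5079 -0.0522] T [-0.0418 -0.0601 -0.0571] open 0.055431078505620096
dp mm [-0.6067  1.641  25.1516]
```

>>> drive_tool:
  plan:
    - {"dp": [0,0,6],"dr": [0,0,6],"claw": 0.3}
    - {"dp": [0,0,12],"dr": [0,0,12],"claw": 0.3}
    - {"dp": [0,0,18],"dr": [0,0,18],"claw": 0.3}
    - {"dp": [0,0,25],"dr": [0,0,22],"claw": 0.3}
    - {"dp": [0,0,25],"dr": [0,0,22],"claw": 0.3}
    - {"dp": [0,0,25],"dr": [0,0,22],"claw": 0.3}
    - {"dp": [0,0,25],"dr": [0,0,22],"claw": 0.3}
    - {"dp": [0,0,25],"dr": [0,0,22],"claw": 0.3}

```text
clock: 3.1
ee_pos: [0.5576, 0.1105, 0.3303]
tcp_rot: [-0.001, 0.858, -0.513, 0.0]
wrist_force: [0.5, -0.4, 0.3]
opening: 0.0556
```

```bash
python3 go.py .557 .108 .278; python3 - <<'E'
from h import *
save('side','s1.png'); a=cv2.imread('pics/s1.png')
for p in((.557,.108,.115),(.557,.108,.13)): print(proj('side',p))
cv2.imwrite('pics/s1c.png',cv2.resize(a[120:240,190:330],(700,600),interpolation=3))
E
```

```text
t 3.1 tcp [0.5576 0.1105 0.3303] yaw -61.78959128240138 tilt [-0.0001 -0.0012 -1.    ] j [-0.7364  0.4197  0.6103  1.8978 -0.2998  0.9144 -1.0602] F [ 0.5187 -0.4347  0.3038] T [-0.0185  0.0068  0.0032] open 0.05557403532915196
dp mm [ 1.9018  1.8077 52.2674]
[263.30458819 181.77586374]
[263.0226447  177.66017838]
```

View pics/s1c.png

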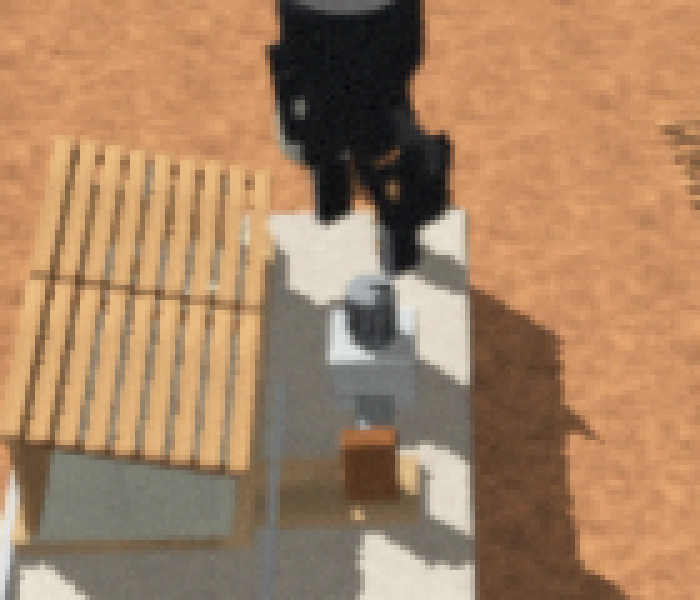

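The fingers straddle the head's line, and the head is at about (264,182) against a predicted (263,182). I'll shift slightly and descend.

>>> drive_tool:
  plan:
    - {"dp": [3.5,1,4],"dr": [0,0,0],"claw": 0.3}
    - {"dp": [3.5,1,14],"dr": [0,0,0],"claw": 0.3}
    - {"dp": [3.5,1,24],"dr": [0,0,0],"claw": 0.3}
    - {"dp": [3.5,1,34],"dr": [0,0,0],"claw": 0.3}
    - {"dp": [3.5,1,44],"dr": [0,0,0],"claw": 0.3}
    - {"dp": [3.5,1,52],"dr": [0,0,0],"claw": 0.3}
    - {"dp": [3.5,1,52],"dr": [0,0,0],"claw": 0.0}
    - {"dp": [3.5,1,52],"dr": [0,0,0],"claw": -0.1}

```text
clock: 3.82
ee_pos: [0.5581, 0.1068, 0.2769]
tcp_rot: [0.001, 0.858, -0.514, -0.0]
wrist_force: [-1.0, 0.7, -0.2]
opening: 0.0386
```

```bash
python3 go.py .557 .108 .278; python3 - <<'E'
from h import *
save('side','s2.png'); a=cv2.imread('pics/s2.png')
save('top','t2.png'); b=cv2.imread('pics/t2.png')
cv2.imwrite('pics/s2c.png',np.hstack([cv2.resize(a[150:210,230:300],(400,343),interpolation=3),cv2.resize(b[195:255,220:290],(400,343),interpolation=3)]))
E
```

```text
t 3.8167 tcp [0.5581 0.1068 0.2769] yaw -61.871849608290574 tilt [-0.0001  0.0015 -1.    ] j [-0.694   0.4907  0.5709  1.9391 -0.3574  0.8141 -1.0071] F [-1.0189  0.6667 -0.1873] T [ 0.0124 -0.0243 -0.0385] open 0.038634761058623075
dp mm [-1.5859  0.4403 -1.101 ]
```

View pics/s2c.png

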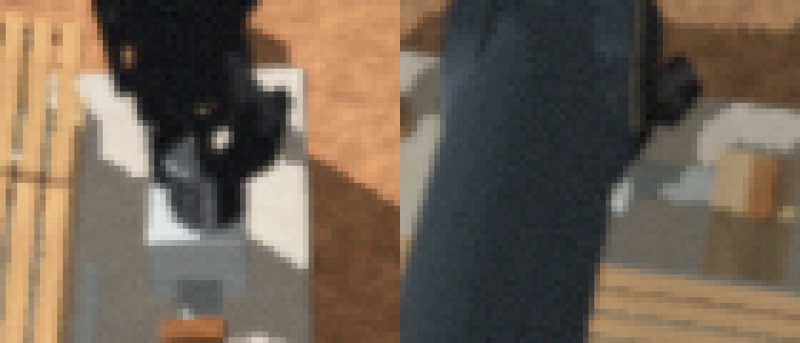

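>>> drive_tool:
  plan:
    - {"claw": -0.14}
    - {"claw": -0.17}
    - {"claw": -0.19}
    - {"claw": -0.21}
    - {"claw": -0.23}
    - {"claw": -0.25}
    - {"claw": -0.25}
    - {"claw": -0.25}

```text
invalid input
```

```bash
python3 go.py
```

```text
t 3.9167 tcp [0.5585 0.1068 0.2779] yaw -61.87071633784326 tilt [ 0.0002 -0.0006 -1.    ] j [-0.6944  0.4893  0.5716  1.9383 -0.3572  0.8141 -1.0072] F [ 0.2608 -0.0058  0.1887] T [ 0.0248  0.0593 -0.01  ] open 0.03887372054770742
```

>>> drive_tool:
  plan:
    - {"dp": [0,0,0],"dr": [0,0,0],"claw": -0.14}
    - {"dp": [0,0,0],"dr": [0,0,0],"claw": -0.17}
    - {"dp": [0,0,0],"dr": [0,0,0],"claw": -0.19}
    - {"dp": [0,0,0],"dr": [0,0,0],"claw": -0.21}
    - {"dp": [0,0,0],"dr": [0,0,0],"claw": -0.23}
    - {"dp": [0,0,0],"dr": [0,0,0],"claw": -0.25}
    - {"dp": [0,0,0],"dr": [0,0,0],"claw": -0.25}
    - {"dp": [0,0,0],"dr": [0,0,0],"claw": -0.25}

```text
clock: 4.58
ee_pos: [0.5581, 0.1077, 0.2779]
tcp_rot: [-0.001, 0.858, -0.514, -0.001]
wrist_force: [-1.7, 4.3, 3.4]
opening: 0.0321
```

```bash
python3 go.py
```

```text
t 4.5833 tcp [0.5581 0.1077 0.2779] yaw -61.82066541668414 tilt [-0.0015 -0.0004 -1.    ] j [-0.6949  0.489   0.5704  1.9384 -0.3583  0.815  -1.0072] F [-1.7026  4.2807  3.3615] T [1.0079 0.5732 0.0294] open 0.03214043758098535
```

>>> drive_tool:
  plan:
    - {"dp": [-1,0,0],"dr": [0,0,0],"claw": -0.25}
    - {"dp": [-2,0,0],"dr": [0,0,0],"claw": -0.25}
    - {"dp": [-2.2,0,0],"dr": [0,0,0],"claw": -0.26}
    - {"dp": [-2.2,0,0],"dr": [0,0,0],"claw": -0.27}
    - {"dp": [-2.2,0,0],"dr": [0,0,0],"claw": -0.28}
    - {"dp": [-2.2,0,0],"dr": [0,0,0],"claw": -0.29}
    - {"dp": [-2.2,0,0],"dr": [0,0,0],"claw": -0.3}
    - {"dp": [-2.2,0,0],"dr": [0,0,0],"claw": -0.3}

```text
clock: 5.25
ee_pos: [0.5572, 0.1089, 0.2777]
tcp_rot: [-0.0, 0.858, -0.514, -0.0]
wrist_force: [-0.6, 3.3, 1.7]
opening: 0.03
```

```bash
python3 go.py
```

```text
t 5.25 tcp [0.5572 0.1089 0.2777] yaw -61.858580838327796 tilt [-0.0003  0.     -1.    ] j [-0.6986  0.4885  0.5713  1.9403 -0.3571  0.8136 -1.0111] F [-0.6457  3.3029  1.668 ] T [ 0.6555  0.1957 -0.0001] open 0.029990864106965748
```

>>> drive_tool:
  plan:
    - {"dp": [-0.8,0,0],"dr": [0,0,0],"claw": -0.15}
    - {"dp": [-0.8,0,0],"dr": [0,0,-8],"claw": -0.15}
    - {"dp": [-0.8,0,0],"dr": [0,0,-16],"claw": -0.15}
    - {"dp": [-0.8,0,0],"dr": [0,0,-24],"claw": -0.15}
    - {"dp": [-0.8,0,0],"dr": [0,0,-32],"claw": -0.15}
    - {"dp": [-0.8,0,0],"dr": [0,0,-40],"claw": -0.15}
    - {"dp": [-0.8,0,0],"dr": [0,0,-48],"claw": -0.15}
    - {"dp": [-0.8,0,0],"dr": [0,0,-56],"claw": -0.15}

```text
clock: 5.92
ee_pos: [0.5569, 0.1083, 0.2774]
tcp_rot: [0.001, 0.995, -0.1, 0.0]
wrist_force: [0.3, 0.3, 0.2]
opening: 0.0364
```

>>> drive_tool:
  plan:
    - {"dp": [0,0,0],"dr": [0,0,-4],"claw": -0.17}
    - {"dp": [0,0,0],"dr": [0,0,-9],"claw": -0.19}
    - {"dp": [0,0,0],"dr": [0,0,-14],"claw": -0.21}
    - {"dp": [0,0,0],"dr": [0,0,-19],"claw": -0.23}
    - {"dp": [0,0,0],"dr": [0,0,-20],"claw": -0.25}
    - {"dp": [0,0,0],"dr": [0,0,-20],"claw": -0.27}
    - {"dp": [0,0,0],"dr": [0,0,-20],"claw": -0.29}
    - {"dp": [0,0,0],"dr": [0,0,-20],"claw": -0.29}

```text
clock: 6.58
ee_pos: [0.5569, 0.1092, 0.2776]
tcp_rot: [0.0, 0.997, 0.071, 0.0]
wrist_force: [0.7, 0.5, -0.4]
opening: 0.0302
```

```bash
python3 go.py
```

```text
t 6.5833 tcp [0.5569 0.1092 0.2776] yaw 8.180716395014041 tilt [ 0.0001  0.0005 -1.    ] j [-0.4658  0.4451  0.2563  1.9277 -0.1539  0.7874  0.0183] F [ 0.6554  0.5444 -0.3619] T [-0.0311 -0.0095 -0.0405] open 0.030238617387936664
```

>>> drive_tool:
  plan:
    - {"dp": [0,0,0],"dr": [0,0,4],"claw": -0.18}
    - {"dp": [0,0,0],"dr": [0,0,11],"claw": -0.18}
    - {"dp": [0,0,0],"dr": [0,0,18],"claw": -0.18}
    - {"dp": [0,0,0],"dr": [0,0,25],"claw": -0.18}
    - {"dp": [0,0,0],"dr": [0,0,32],"claw": -0.18}
    - {"dp": [0,0,0],"dr": [0,0,39],"claw": -0.18}
    - {"dp": [0,0,0],"dr": [0,0,46],"claw": -0.18}
    - {"dp": [0,0,0],"dr": [0,0,53],"claw": -0.18}

```text
clock: 7.25
ee_pos: [0.5568, 0.1096, 0.2777]
tcp_rot: [0.0, 0.923, -0.384, 0.0]
wrist_force: [0.6, -0.3, 0.2]
opening: 0.0351
```

>>> drive_tool:
  plan:
    - {"dp": [0,0,0],"dr": [0,0,6],"claw": -0.2}
    - {"dp": [0,0,0],"dr": [0,0,12],"claw": -0.2}
    - {"dp": [0,0,0],"dr": [0,0,17],"claw": -0.22}
    - {"dp": [0,0,0],"dr": [0,0,17],"claw": -0.24}
    - {"dp": [0,0,0],"dr": [0,0,17],"claw": -0.26}
    - {"dp": [0,0,0],"dr": [0,0,17],"claw": -0.28}
    - {"dp": [0,0,0],"dr": [0,0,17],"claw": -0.3}
    - {"dp": [0,0,0],"dr": [0,0,17],"claw": -0.3}

```text
clock: 7.92
ee_pos: [0.5568, 0.1094, 0.2777]
tcp_rot: [-0.0, 0.859, -0.513, -0.0]
wrist_force: [-0.1, -0.7, -0.5]
opening: 0.0299
```

```bash
python3 go.py
```

```text
t 7.9167 tcp [0.5568 0.1094 0.2777] yaw -61.6938124329739 tilt [-0.0002 -0.0001 -1.    ] j [-0.6973  0.4873  0.5679  1.9407 -0.3545  0.8127 -1.0116] F [-0.0999 -0.6507 -0.5441] T [ 0.0187 -0.0553 -0.0176] open 0.029867180244512778
```

>>> drive_tool:
  plan:
    - {"dp": [0,0,0],"dr": [0,0,0],"claw": -0.33}
    - {"dp": [0,0,0],"dr": [0,0,0],"claw": -0.36}
    - {"dp": [0,0,0],"dr": [0,0,0],"claw": -0.4}
    - {"dp": [0,0,0],"dr": [0,0,0],"claw": -0.5}
    - {"dp": [0,0,0],"dr": [0,0,0],"claw": -0.6}
    - {"dp": [0,0,0],"dr": [0,0,0],"claw": -0.6}
    - {"dp": [0,0,0],"dr": [0,0,0],"claw": -0.6}
    - {"dp": [0,0,0],"dr": [0,0,0],"claw": -0.6}
  grip_force: 30

```text
clock: 8.58
ee_pos: [0.5568, 0.1098, 0.2778]
tcp_rot: [-0.0, 0.858, -0.513, -0.0]
wrist_force: [-2.3, 1.7, 5.3]
opening: 0.0271
```

```bash
python3 go.py
```

```text
t 8.5833 tcp [0.5568 0.1098 0.2778] yaw -61.71333944527393 tilt [-0.0008 -0.     -1.    ] j [-0.6981  0.4873  0.5681  1.9406 -0.3551  0.8134 -1.0121] F [-2.2658  1.7338  5.286 ] T [0.6165 0.5733 0.0111] open 0.027078742556745132
```

>>> drive_tool:
  plan:
    - {"dp": [0,0,-1],"dr": [0,0,0],"claw": -0.6}
    - {"dp": [0,0,-2],"dr": [0,0,0],"claw": -0.6}
    - {"dp": [0,0,-3],"dr": [0,0,0],"claw": -0.6}
    - {"dp": [0,0,-4],"dr": [0,0,0],"claw": -0.6}
    - {"dp": [0,0,-5],"dr": [0,0,0],"claw": -0.6}
    - {"dp": [0,0,-5.5],"dr": [0,0,0],"claw": -0.6}
    - {"dp": [0,0,-5.5],"dr": [0,0,0],"claw": -0.6}
    - {"dp": [0,0,-5.5],"dr": [0,0,0],"claw": -0.6}

```text
clock: 9.25
ee_pos: [0.5566, 0.1098, 0.283]
tcp_rot: [0.0, 0.858, -0.513, -0.0]
wrist_force: [-0.6, 4.3, -5.2]
opening: 0.0277
```

```bash
python3 go.py
```

```text
t 9.25 tcp [0.5566 0.1098 0.283 ] yaw -61.71882631097765 tilt [-0.0006  0.0005 -1.    ] j [-0.7021  0.4801  0.5728  1.9373 -0.3489  0.8235 -1.0172] F [-0.5899  4.2868 -5.2341] T [ 0.9543  0.1984 -0.0169] open 0.027701355305202915
```

>>> drive_tool:
  plan:
    - {"dp": [-0.4,0,-0.5],"dr": [0,0,0],"claw": -0.6}
    - {"dp": [-0.8,0,-1],"dr": [0,0,0],"claw": -0.6}
    - {"dp": [-0.8,0,-1.2],"dr": [0,0,0],"claw": -0.6}
    - {"dp": [-0.8,0,-1.2],"dr": [0,0,0],"claw": -0.6}
    - {"dp": [-0.8,0,-1.2],"dr": [0,0,0],"claw": -0.6}
    - {"dp": [-0.8,0,-1.2],"dr": [0,0,0],"claw": -0.6}
    - {"dp": [-0.8,0,-1.2],"dr": [0,0,0],"claw": -0.6}
    - {"dp": [-0.8,0,-1.2],"dr": [0,0,0],"claw": -0.6}

```text
clock: 9.92
ee_pos: [0.5565, 0.11, 0.2844]
tcp_rot: [0.0, 0.858, -0.513, 0.0]
wrist_force: [-0.6, 1.6, -4.9]
opening: 0.0269
```

>>> drive_tool:
  plan:
    - {"dp": [-0.3,0,-0.2],"dr": [0,0,0],"claw": -0.6}
    - {"dp": [-0.3,0,-0.4],"dr": [0,0,0],"claw": -0.6}
    - {"dp": [-0.3,0,-0.6],"dr": [0,0,0],"claw": -0.6}
    - {"dp": [-0.3,0,-0.8],"dr": [0,0,0],"claw": -0.6}
    - {"dp": [-0.3,0,-1.0],"dr": [0,0,0],"claw": -0.6}
    - {"dp": [-0.3,0,-1.0],"dr": [0,0,0],"claw": -0.6}
    - {"dp": [-0.3,0,-1.0],"dr": [0,0,0],"claw": -0.6}
    - {"dp": [-0.3,0,-1.0],"dr": [0,0,0],"claw": -0.6}

```text
clock: 10.58
ee_pos: [0.5564, 0.1102, 0.2854]
tcp_rot: [0.0, 0.858, -0.513, 0.0]
wrist_force: [0.2, -0.2, -4.3]
opening: 0.0268
```

>>> drive_tool:
  plan:
    - {"dp": [0,0,-0.2],"dr": [0,0,0],"claw": -0.6}
    - {"dp": [0,0,-0.4],"dr": [0,0,0],"claw": -0.6}
    - {"dp": [0,0,-0.6],"dr": [0,0,0],"claw": -0.6}
    - {"dp": [0,0,-0.8],"dr": [0,0,0],"claw": -0.6}
    - {"dp": [0,0,-1.0],"dr": [0,0,0],"claw": -0.6}
    - {"dp": [0,0,-1.0],"dr": [0,0,0],"claw": -0.6}
    - {"dp": [0,0,-1.0],"dr": [0,0,0],"claw": -0.6}
    - {"dp": [0,0,-1.0],"dr": [0,0,0],"claw": -0.6}

```text
clock: 11.25
ee_pos: [0.5564, 0.1102, 0.2864]
tcp_rot: [0.0, 0.858, -0.513, 0.0]
wrist_force: [0.7, -0.7, -5.4]
opening: 0.0272
```

>>> drive_tool:
  plan:
    - {"dp": [0,0,-0.2],"dr": [0,0,0],"claw": -0.6}
    - {"dp": [0,0,-0.4],"dr": [0,0,0],"claw": -0.6}
    - {"dp": [0,0,-0.6],"dr": [0,0,0],"claw": -0.6}
    - {"dp": [0,0,-0.8],"dr": [0,0,0],"claw": -0.6}
    - {"dp": [0,0,-1.0],"dr": [0,0,0],"claw": -0.6}
    - {"dp": [0,0,-1.0],"dr": [0,0,0],"claw": -0.6}
    - {"dp": [0,0,-1.0],"dr": [0,0,0],"claw": -0.6}
    - {"dp": [0,0,-1.0],"dr": [0,0,0],"claw": -0.6}

```text
clock: 11.92
ee_pos: [0.5564, 0.1103, 0.2874]
tcp_rot: [0.0, 0.858, -0.513, 0.0]
wrist_force: [2.1, -2.4, -4.8]
opening: 0.0269
```

>>> drive_tool:
  plan:
    - {"dp": [0.2,0,-0.2],"dr": [0,0,0],"claw": -0.6}
    - {"dp": [0.4,0,-0.4],"dr": [0,0,0],"claw": -0.6}
    - {"dp": [0.4,0,-0.6],"dr": [0,0,0],"claw": -0.6}
    - {"dp": [0.4,0,-0.8],"dr": [0,0,0],"claw": -0.6}
    - {"dp": [0.4,0,-1.0],"dr": [0,0,0],"claw": -0.6}
    - {"dp": [0.4,0,-1.0],"dr": [0,0,0],"claw": -0.6}
    - {"dp": [0.4,0,-1.0],"dr": [0,0,0],"claw": -0.6}
    - {"dp": [0.4,0,-1.0],"dr": [0,0,0],"claw": -0.6}

```text
clock: 12.58
ee_pos: [0.5565, 0.1102, 0.2884]
tcp_rot: [-0.0, 0.858, -0.513, -0.0]
wrist_force: [1.6, -2.4, -5.6]
opening: 0.0272
```

>>> drive_tool:
  plan:
    - {"dp": [0.3,0,-0.2],"dr": [0,0,0],"claw": -0.6}
    - {"dp": [0.3,0,-0.4],"dr": [0,0,0],"claw": -0.6}
    - {"dp": [0.3,0,-0.6],"dr": [0,0,0],"claw": -0.6}
    - {"dp": [0.3,0,-0.8],"dr": [0,0,0],"claw": -0.6}
    - {"dp": [0.3,0,-1.0],"dr": [0,0,0],"claw": -0.6}
    - {"dp": [0.3,0,-1.0],"dr": [0,0,0],"claw": -0.6}
    - {"dp": [0.3,0,-1.0],"dr": [0,0,0],"claw": -0.6}
    - {"dp": [0.3,0,-1.0],"dr": [0,0,0],"claw": -0.6}

```text
clock: 13.25
ee_pos: [0.5565, 0.1101, 0.2893]
tcp_rot: [-0.0, 0.858, -0.513, -0.0]
wrist_force: [1.2, -1.3, -6.1]
opening: 0.0271
```

>>> drive_tool:
  plan:
    - {"dp": [0,0,-0.2],"dr": [0,0,0],"claw": -0.6}
    - {"dp": [0,0,-0.4],"dr": [0,0,0],"claw": -0.6}
    - {"dp": [0,0,-0.6],"dr": [0,0,0],"claw": -0.6}
    - {"dp": [0,0,-0.8],"dr": [0,0,0],"claw": -0.6}
    - {"dp": [0,0,-1.0],"dr": [0,0,0],"claw": -0.6}
    - {"dp": [0,0,-1.0],"dr": [0,0,0],"claw": -0.6}
    - {"dp": [0,0,-1.0],"dr": [0,0,0],"claw": -0.6}
    - {"dp": [0,0,-1.0],"dr": [0,0,0],"claw": -0.6}

```text
clock: 13.92
ee_pos: [0.5565, 0.1101, 0.2903]
tcp_rot: [-0.0, 0.858, -0.513, -0.0]
wrist_force: [-0.2, 1.0, -5.9]
opening: 0.027
```

>>> drive_tool:
  plan:
    - {"dp": [0,0,-0.2],"dr": [0,0,0],"claw": -0.6}
    - {"dp": [0,0,-0.4],"dr": [0,0,0],"claw": -0.6}
    - {"dp": [0,0,-0.6],"dr": [0,0,0],"claw": -0.6}
    - {"dp": [0,0,-0.8],"dr": [0,0,0],"claw": -0.6}
    - {"dp": [0,0,-1.0],"dr": [0,0,0],"claw": -0.6}
    - {"dp": [0,0,-1.0],"dr": [0,0,0],"claw": -0.6}
    - {"dp": [0,0,-1.0],"dr": [0,0,0],"claw": -0.6}
    - {"dp": [0,0,-1.0],"dr": [0,0,0],"claw": -0.6}

```text
clock: 14.58
ee_pos: [0.5566, 0.11, 0.2913]
tcp_rot: [-0.0, 0.858, -0.513, -0.0]
wrist_force: [-0.4, 1.1, -5.5]
opening: 0.0269
```

>>> drive_tool:
  plan:
    - {"dp": [0,0,-0.2],"dr": [0,0,0],"claw": -0.6}
    - {"dp": [0,0,-0.4],"dr": [0,0,0],"claw": -0.6}
    - {"dp": [0,0,-0.6],"dr": [0,0,0],"claw": -0.6}
    - {"dp": [0,0,-0.8],"dr": [0,0,0],"claw": -0.6}
    - {"dp": [0,0,-1.0],"dr": [0,0,0],"claw": -0.6}
    - {"dp": [0,0,-1.0],"dr": [0,0,0],"claw": -0.6}
    - {"dp": [0,0,-1.0],"dr": [0,0,0],"claw": -0.6}
    - {"dp": [0,0,-1.0],"dr": [0,0,0],"claw": -0.6}

```text
clock: 15.25
ee_pos: [0.5566, 0.11, 0.2924]
tcp_rot: [-0.0, 0.858, -0.513, -0.0]
wrist_force: [-0.0, 1.6, -5.6]
opening: 0.0269
```

>>> drive_tool:
  plan:
    - {"dp": [0,0,-0.2],"dr": [0,0,0],"claw": -0.6}
    - {"dp": [0,0,-0.4],"dr": [0,0,0],"claw": -0.6}
    - {"dp": [0,0,-0.6],"dr": [0,0,0],"claw": -0.6}
    - {"dp": [0,0,-0.8],"dr": [0,0,0],"claw": -0.6}
    - {"dp": [0,0,-1.0],"dr": [0,0,0],"claw": -0.6}
    - {"dp": [0,0,-1.0],"dr": [0,0,0],"claw": -0.6}
    - {"dp": [0,0,-1.0],"dr": [0,0,0],"claw": -0.6}
    - {"dp": [0,0,-1.0],"dr": [0,0,0],"claw": -0.6}

```text
clock: 15.92
ee_pos: [0.5566, 0.11, 0.2934]
tcp_rot: [-0.0, 0.858, -0.513, -0.0]
wrist_force: [-1.5, 2.1, -5.4]
opening: 0.0268
```

```bash
python3 go.py;python3 - <<'E'
from h import *
save('side','s3.png'); a=cv2.imread('pics/s3.png');a2=cv2.imread('pics/s2.png')
cv2.imwrite('pics/s3c.png',np.hstack([cv2.resize(q[150:210,230:300],(400,343),interpolation=3) for q in(a2,a)]))
E
```

```text
t 15.9167 tcp [0.5566 0.11   0.2934] yaw -61.72502240040074 tilt [-0.0002  0.0001 -1.    ] j [-0.7102  0.466   0.5815  1.9299 -0.3372  0.8428 -1.0273] F [-1.5227  2.1456 -5.3825] T [0.4702 0.2169 0.059 ] open 0.02684061166150815
```

View pics/s3c.png

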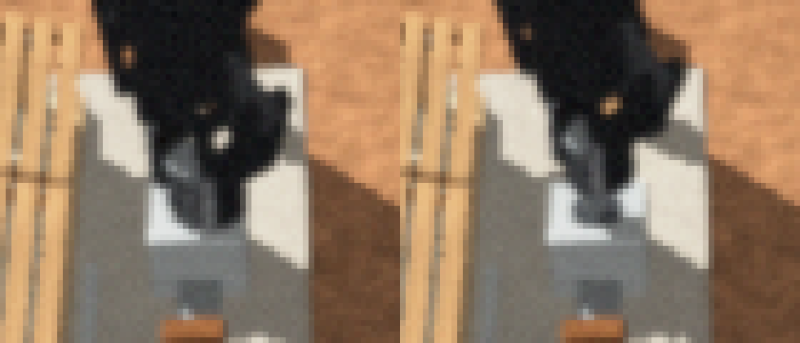

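The head has risen with the hand: its foot is now clear of the housing top, and a dark shank or shadow shows at crop (597,212). I'll keep going in 1 mm steps.

>>> drive_tool:
  plan:
    - {"dp": [0,0,-0.2],"dr": [0,0,0],"claw": -0.6}
    - {"dp": [-0.2,0,-0.4],"dr": [0,0,0],"claw": -0.6}
    - {"dp": [-0.3,0,-0.6],"dr": [0,0,0],"claw": -0.6}
    - {"dp": [-0.3,0,-0.8],"dr": [0,0,0],"claw": -0.6}
    - {"dp": [-0.3,0,-1.0],"dr": [0,0,0],"claw": -0.6}
    - {"dp": [-0.3,0,-1.0],"dr": [0,0,0],"claw": -0.6}
    - {"dp": [-0.3,0,-1.0],"dr": [0,0,0],"claw": -0.6}
    - {"dp": [-0.3,0,-1.0],"dr": [0,0,0],"claw": -0.6}

```text
clock: 16.63
ee_pos: [0.5565, 0.11, 0.2944]
tcp_rot: [0.0, 0.858, -0.513, 0.0]
wrist_force: [-1.1, 1.3, -6.1]
opening: 0.0273
```

>>> drive_tool:
  plan:
    - {"dp": [0,0,-0.2],"dr": [0,0,0],"claw": -0.6}
    - {"dp": [0,0,-0.4],"dr": [0,0,0],"claw": -0.6}
    - {"dp": [0,0,-0.6],"dr": [0,0,0],"claw": -0.6}
    - {"dp": [0,0,-0.8],"dr": [0,0,0],"claw": -0.6}
    - {"dp": [0,0,-0.8],"dr": [0,0,0],"claw": -0.6}
    - {"dp": [0,0,-0.8],"dr": [0,0,0],"claw": -0.6}
    - {"dp": [0,0,-0.8],"dr": [0,0,0],"claw": -0.6}
    - {"dp": [0,0,-0.8],"dr": [0,0,0],"claw": -0.6}

```text
clock: 17.3
ee_pos: [0.5565, 0.11, 0.2952]
tcp_rot: [-0.0, 0.858, -0.513, 0.0]
wrist_force: [0.0, 1.5, -5.0]
opening: 0.0268
```

>>> drive_tool:
  plan:
    - {"dp": [0,0,-0.2],"dr": [0,0,0],"claw": -0.6}
    - {"dp": [0,0,-0.4],"dr": [0,0,0],"claw": -0.6}
    - {"dp": [0,0,-0.6],"dr": [0,0,0],"claw": -0.6}
    - {"dp": [0,0,-0.8],"dr": [0,0,0],"claw": -0.6}
    - {"dp": [0,0,-0.8],"dr": [0,0,0],"claw": -0.6}
    - {"dp": [0,0,-0.8],"dr": [0,0,0],"claw": -0.6}
    - {"dp": [0,0,-0.8],"dr": [0,0,0],"claw": -0.6}
    - {"dp": [0,0,-0.8],"dr": [0,0,0],"claw": -0.6}

```text
clock: 17.97
ee_pos: [0.5565, 0.1101, 0.296]
tcp_rot: [0.0, 0.858, -0.513, 0.0]
wrist_force: [0.4, 0.6, -6.2]
opening: 0.0272
```

>>> drive_tool:
  plan:
    - {"dp": [0,0,-0.2],"dr": [0,0,0],"claw": -0.6}
    - {"dp": [0,0,-0.4],"dr": [0,0,0],"claw": -0.6}
    - {"dp": [0,0,-0.6],"dr": [0,0,0],"claw": -0.6}
    - {"dp": [0,0,-0.7],"dr": [0,0,0],"claw": -0.6}
    - {"dp": [0,0,-0.7],"dr": [0,0,0],"claw": -0.6}
    - {"dp": [0,0,-0.7],"dr": [0,0,0],"claw": -0.6}
    - {"dp": [0,0,-0.7],"dr": [0,0,0],"claw": -0.6}
    - {"dp": [0,0,-0.7],"dr": [0,0,0],"claw": -0.6}

```text
clock: 18.63
ee_pos: [0.5565, 0.1101, 0.2965]
tcp_rot: [0.0, 0.858, -0.513, 0.0]
wrist_force: [1.1, 0.1, -10.9]
opening: 0.0269
```

```bash
python3 go.py;python3 - <<'E'
from h import *
print(np.mean([[*(camera('side'),sense()['wrist_force'])[1]] for _ in range(5)],0))
save('side','s4.png'); a=cv2.imread('pics/s4.png');a2=cv2.imread('pics/s3.png')
cv2.imwrite('pics/s4c.png',np.hstack([cv2.resize(q[155:200,245:285],(400,450),interpolation=3) for q in(a2,a)]))
E
```

```text
t 18.6333 tcp [0.5565 0.1101 0.2965] yaw -61.73088386353068 tilt [ 0.0001  0.0001 -1.    ] j [-0.7131  0.4617  0.5843  1.9279 -0.3333  0.8487 -1.0309] F [  1.0837   0.0951 -10.8711] T [-0.0081 -0.3841 -0.0027] open 0.026893212698029426
[  1.96279047   0.15537475 -11.74875363]
```

View pics/s4c.png

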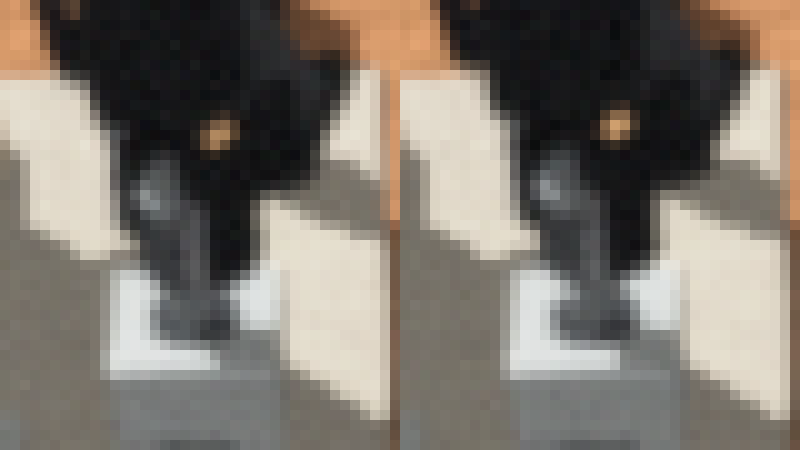

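The stop was felt: Fz went from about −5.8 N to −11.3 N, roughly 5 N above the spring, at TCP z ≈ 0.2963. The picture shows the head clear of the housing. Next I'll ease down.

>>> drive_tool:
  plan:
    - {"dp": [0,0,0.4],"dr": [0,0,0],"claw": -0.6}
    - {"dp": [0,0,0.8],"dr": [0,0,0],"claw": -0.6}
    - {"dp": [0,0,1.2],"dr": [0,0,0],"claw": -0.6}
    - {"dp": [0,0,1.6],"dr": [0,0,0],"claw": -0.6}
    - {"dp": [0,0,2.0],"dr": [0,0,0],"claw": -0.6}
    - {"dp": [0,0,2.2],"dr": [0,0,0],"claw": -0.6}
    - {"dp": [0,0,2.2],"dr": [0,0,0],"claw": -0.6}
    - {"dp": [0,0,2.2],"dr": [0,0,0],"claw": -0.6}

```text
clock: 19.6
ee_pos: [0.5565, 0.1101, 0.2946]
tcp_rot: [-0.0, 0.858, -0.513, 0.0]
wrist_force: [-0.3, 0.4, -5.0]
opening: 0.0269
```

```bash
python3 go.py
```

```text
t 19.6 tcp [0.5565 0.1101 0.2946] yaw -61.73246812064033 tilt [-0.0001 -0.0001 -1.    ] j [-0.7115  0.4642  0.5826  1.9293 -0.3358  0.8448 -1.0289] F [-0.339   0.4006 -4.964 ] T [-0.0912  0.0087  0.0074] open 0.026934308210274715
```

>>> drive_tool:
  plan:
    - {"dp": [0,0,-0.1],"dr": [0,0,-3],"claw": -0.6}
    - {"dp": [0,0,-0.2],"dr": [0,0,-6],"claw": -0.6}
    - {"dp": [0,0,-0.3],"dr": [0,0,-9],"claw": -0.6}
    - {"dp": [0,0,-0.4],"dr": [0,0,-12],"claw": -0.6}
    - {"dp": [0,0,-0.5],"dr": [0,0,-15],"claw": -0.6}
    - {"dp": [0,0,-0.6],"dr": [0,0,-18],"claw": -0.6}
    - {"dp": [0,0,-0.65],"dr": [0,0,-21],"claw": -0.6}
    - {"dp": [0,0,-0.7],"dr": [0,0,-24],"claw": -0.6}

```text
clock: 20.27
ee_pos: [0.5568, 0.1097, 0.2953]
tcp_rot: [-0.0, 0.947, -0.322, 0.0]
wrist_force: [1.1, -1.6, -6.1]
opening: 0.0269
```

```bash
python3 go.py
```

```text
t 20.2667 tcp [0.5568 0.1097 0.2953] yaw -37.62521203718578 tilt [ 0.0009 -0.0003 -1.    ] j [-0.6329  0.4441  0.4752  1.9242 -0.2679  0.8344 -0.6725] F [ 1.1211 -1.5773 -6.1188] T [-0.2433 -0.1518 -0.08  ] open 0.026875280032550745
```

>>> drive_tool:
  plan:
    - {"dp": [0,0,-0.1],"dr": [0,0,-3],"claw": -0.6}
    - {"dp": [0,0,-0.2],"dr": [0,0,-6],"claw": -0.6}
    - {"dp": [0,0,-0.3],"dr": [0,0,-9],"claw": -0.6}
    - {"dp": [0,0,-0.4],"dr": [0,0,-12],"claw": -0.6}
    - {"dp": [0,0,-0.5],"dr": [0,0,-14],"claw": -0.6}
    - {"dp": [0,0,-0.5],"dr": [0,0,-16],"claw": -0.6}
    - {"dp": [0,0,-0.55],"dr": [0,0,-18],"claw": -0.6}
    - {"dp": [0,0,-0.55],"dr": [0,0,-18],"claw": -0.6}

```text
clock: 20.93
ee_pos: [0.557, 0.1096, 0.296]
tcp_rot: [-0.0, 0.985, -0.171, 0.001]
wrist_force: [1.8, -1.5, -5.3]
opening: 0.0267
```

```bash
python3 go.py
```

```text
t 20.9333 tcp [0.557  0.1096 0.296 ] yaw -19.740183709473254 tilt [ 0.0017 -0.0004 -1.    ] j [-0.5741  0.4326  0.3967  1.9202 -0.2207  0.8293 -0.4052] F [ 1.7518 -1.5214 -5.3064] T [-0.3577 -0.3672  0.0204] open 0.026672952041506756
```

>>> drive_tool:
  plan:
    - {"dp": [0,0,-0.15],"dr": [0,0,-5],"claw": -0.6}
    - {"dp": [0,0,-0.3],"dr": [0,0,-10],"claw": -0.6}
    - {"dp": [0,0,-0.45],"dr": [0,0,-15],"claw": -0.6}
    - {"dp": [0,0,-0.6],"dr": [0,0,-20],"claw": -0.6}
    - {"dp": [0,0,-0.8],"dr": [0,0,-25],"claw": -0.6}
    - {"dp": [0,0,-0.95],"dr": [0,0,-30],"claw": -0.6}
    - {"dp": [0,0,-1.1],"dr": [0,0,-35],"claw": -0.6}
    - {"dp": [0,0,-1.25],"dr": [0,0,-40],"claw": -0.6}

```text
clock: 21.6
ee_pos: [0.5576, 0.1096, 0.2975]
tcp_rot: [0.0, 0.984, 0.177, 0.002]
wrist_force: [3.1, -1.0, -6.2]
opening: 0.0269
```

```bash
python3 go.py
```

```text
t 21.6 tcp [0.5576 0.1096 0.2975] yaw 20.389243587846035 tilt [ 0.0034  0.0013 -1.    ] j [-0.444   0.4163  0.226   1.9108 -0.1226  0.8241  0.2022] F [ 3.0984 -1.0367 -6.1635] T [-0.2305 -0.7424 -0.0404] open 0.026859684868225403
```

>>> drive_tool:
  plan:
    - {"dp": [0.3,0.2,-0.15],"dr": [0,0,-5],"claw": -0.6}
    - {"dp": [0.7,0.3,-0.3],"dr": [0,0,-10],"claw": -0.6}
    - {"dp": [0.7,0.5,-0.45],"dr": [0,0,-15],"claw": -0.6}
    - {"dp": [0.7,0.5,-0.6],"dr": [0,0,-20],"claw": -0.6}
    - {"dp": [0.7,0.5,-0.8],"dr": [0,0,-25],"claw": -0.6}
    - {"dp": [0.7,0.5,-0.95],"dr": [0,0,-30],"claw": -0.6}
    - {"dp": [0.7,0.5,-1.1],"dr": [0,0,-35],"claw": -0.6}
    - {"dp": [0.7,0.5,-1.25],"dr": [0,0,-40],"claw": -0.6}

```text
clock: 22.27
ee_pos: [0.5584, 0.11, 0.2988]
tcp_rot: [0.0, 0.864, 0.503, 0.002]
wrist_force: [3.3, 0.5, -6.9]
opening: 0.0271
```

```bash
python3 go.py
```

```text
t 22.2667 tcp [0.5584 0.11   0.2988] yaw 60.40565122498615 tilt [ 0.0027  0.0025 -1.    ] j [-0.3153  0.4113  0.06    1.9002 -0.0328  0.8273  0.8161] F [ 3.3438  0.458  -6.8958] T [ 0.2377 -0.6808 -0.0724] open 0.02705480245020045
```

>>> drive_tool:
  plan:
    - {"dp": [0.1,0.2,0],"dr": [0,0,-2],"claw": -0.6}
    - {"dp": [0.2,0.4,0],"dr": [0,0,-4],"claw": -0.6}
    - {"dp": [0.2,0.4,-0.1],"dr": [0,0,-6],"claw": -0.6}
    - {"dp": [0.2,0.4,-0.1],"dr": [0,0,-8],"claw": -0.6}
    - {"dp": [0.2,0.4,-0.15],"dr": [0,0,-10],"claw": -0.6}
    - {"dp": [0.2,0.4,-0.2],"dr": [0,0,-12],"claw": -0.6}
    - {"dp": [0.2,0.4,-0.25],"dr": [0,0,-14],"claw": -0.6}
    - {"dp": [0.2,0.4,-0.3],"dr": [0,0,-15],"claw": -0.6}

```text
clock: 22.93
ee_pos: [0.5586, 0.1102, 0.2989]
tcp_rot: [0.0, 0.792, 0.611, 0.002]
wrist_force: [2.1, 1.6, -6.7]
opening: 0.0274
```

```bash
python3 go.py
```

```text
t 22.9333 tcp [0.5586 0.1102 0.2989] yaw 75.2641039583015 tilt [ 0.0022  0.0024 -1.    ] j [-0.2681  0.4121 -0.0009  1.8963 -0.0004  0.83    1.045 ] F [ 2.1423  1.6173 -6.7031] T [ 0.4039 -0.6887 -0.0224] open 0.027352907711043286
```

>>> drive_tool:
  plan:
    - {"dp": [0,0,0],"dr": [0,0,-1],"claw": -0.6}
    - {"dp": [0,0,-0.1],"dr": [0,0,-2],"claw": -0.6}
    - {"dp": [0,0,-0.1],"dr": [0,0,-3],"claw": -0.6}
    - {"dp": [0,0,-0.1],"dr": [0,0,-4],"claw": -0.6}
    - {"dp": [0,0,-0.2],"dr": [0,0,-5],"claw": -0.6}
    - {"dp": [0,0,-0.2],"dr": [0,0,-6],"claw": -0.6}
    - {"dp": [0,0,-0.2],"dr": [0,0,-6],"claw": -0.6}
    - {"dp": [0,0,-0.2],"dr": [0,0,-6],"claw": -0.6}

```text
clock: 23.6
ee_pos: [0.5584, 0.1104, 0.2992]
tcp_rot: [0.0, 0.759, 0.652, 0.001]
wrist_force: [4.2, 2.6, -6.6]
opening: 0.0268
```

```bash
python3 go.py
```

```text
t 23.6 tcp [0.5584 0.1104 0.2992] yaw 81.31114088258164 tilt [ 0.0017  0.0025 -1.    ] j [-0.2491  0.4122 -0.0257  1.8952  0.0132  0.8314  1.1376] F [ 4.1781  2.5597 -6.6008] T [ 0.7115 -1.0575 -0.0142] open 0.026783348146510844
```

>>> drive_tool:
  plan:
    - {"dp": [0.2,0.2,0],"dr": [0,0,-1],"claw": -0.6}
    - {"dp": [0.4,0.4,0],"dr": [0,0,-2],"claw": -0.6}
    - {"dp": [0.5,0.5,0],"dr": [0,0,-3],"claw": -0.6}
    - {"dp": [0.5,0.5,-0.1],"dr": [0,0,-4],"claw": -0.6}
    - {"dp": [0.5,0.5,-0.1],"dr": [0,0,-5],"claw": -0.6}
    - {"dp": [0.5,0.5,-0.1],"dr": [0,0,-5],"claw": -0.6}
    - {"dp": [0.5,0.5,-0.1],"dr": [0,0,-5],"claw": -0.6}
    - {"dp": [0.5,0.5,-0.1],"dr": [0,0,-5],"claw": -0.6}

```text
clock: 24.27
ee_pos: [0.5587, 0.1106, 0.2991]
tcp_rot: [0.0, 0.729, 0.684, 0.001]
wrist_force: [4.6, 2.2, -6.1]
opening: 0.0265
```

```bash
python3 go.py
```

```text
t 24.2667 tcp [0.5587 0.1106 0.2991] yaw 86.32834699998837 tilt [ 0.0009  0.0015 -1.    ] j [-0.2336  0.4136 -0.046   1.8933  0.0244  0.8336  1.2146] F [ 4.6031  2.1959 -6.1256] T [ 0.6904 -1.0618  0.028 ] open 0.026532106391398958
```

>>> drive_tool:
  plan:
    - {"dp": [0,0,0],"dr": [0,0,-1],"claw": -0.6}
    - {"dp": [0,0,0],"dr": [0,0,-2],"claw": -0.6}
    - {"dp": [0,0,0],"dr": [0,0,-3],"claw": -0.6}
    - {"dp": [0,0,0],"dr": [0,0,-4],"claw": -0.6}
    - {"dp": [0,0,0],"dr": [0,0,-5],"claw": -0.6}
    - {"dp": [0,0,0],"dr": [0,0,-5],"claw": -0.6}
    - {"dp": [0,0,0],"dr": [0,0,-5],"claw": -0.6}
    - {"dp": [0,0,0],"dr": [0,0,-5],"claw": -0.6}

```text
clock: 24.93
ee_pos: [0.5588, 0.1108, 0.2991]
tcp_rot: [0.0, 0.699, 0.715, 0.001]
wrist_force: [3.7, 3.7, -6.3]
opening: 0.027
```

```bash
python3 go.py; python3 - <<'E'
from h import *
q=[]
for _ in range(6): camera('side'); s=sense(); q.append([*s['wrist_force'],*s['torque']])
print(np.round(q,3)[:,[2,5]].T,np.mean(q,0).round(3))
E
```

```text
t 24.9333 tcp [0.5588 0.1108 0.2991] yaw 91.29517399994462 tilt [ 0.0012  0.0017 -1.    ] j [-0.218   0.4143 -0.0663  1.8922  0.035   0.8342  1.2913] F [ 3.7357  3.7361 -6.3357] T [ 0.8228 -1.0816 -0.1682] open 0.027034072565453367
[[-6.571 -7.492 -6.549 -6.58  -5.972 -6.616]
 [-0.134 -0.17  -0.131 -0.155 -0.106 -0.124]] [ 4.767  3.433 -6.63   0.789 -1.061 -0.137]
```

Home: Tz reads about −0.14 Nm, which is firm and under the limit. Next I'll release and rise.

>>> drive_tool:
  plan:
    - {"dp": [0,0,0],"dr": [0,0,0],"claw": -0.3}
    - {"dp": [0,0,0],"dr": [0,0,0],"claw": -0.1}
    - {"dp": [0,0,0],"dr": [0,0,0],"claw": 0.1}
    - {"dp": [0,0,0],"dr": [0,0,0],"claw": 0.2}
    - {"dp": [0,0,-8],"dr": [0,0,0],"claw": 0.2}
    - {"dp": [0,0,-20],"dr": [0,0,0],"claw": 0.2}
    - {"dp": [0,0,-40],"dr": [0,0,2],"claw": 0.2}
    - {"dp": [0,0,-50],"dr": [0,0,6],"claw": 0.2}

```text
clock: 25.9
ee_pos: [0.5589, 0.1103, 0.352]
tcp_rot: [0.001, 0.736, 0.676, 0.002]
wrist_force: [0.7, 0.2, 0.2]
opening: 0.0512
```

```bash
python3 - <<'E'
from h import *
save('side','s5.png'); a=cv2.imread('pics/s5.png')
print(place_of('side','head')[:2],place_of('side','pull')[:2])
cv2.imwrite('pics/s5c.png',cv2.resize(a[140:240,200:320],(720,600),interpolation=3))
s=sense(); print(s['ee_pos'],s['wrist_force'])
# geometry, using measured head xy .5575,.1097 as base point
yaw=-.1456; r=R.from_euler('z',yaw)
hd=np.array([.5575,.1097,0]); 
for ly in(-.102,-.098,-.105): print(hd+r.apply([0,ly,0]))
print('side pull->',at('side',(262.8,212.8),.087),'top',at('top',(284.4,227.2),.087))
for i in range(0,1): print(proj('side',[.5575,.1097,.115]),proj('side',[.5575,.1097,.133]))
E
python3 go.py
```

```text
[{'xy': [264.0, 177.1], 'confidence': 0.49}] [{'xy': [264.9, 208.3], 'confidence': 0.57}]
[0.55859771 0.11034061 0.35063946] [ 0.48411657 -0.2562766  -0.81366293]
[0.54270122 0.00877926 0.        ]
[0.54328156 0.01273693 0.        ]
[0.54226596 0.005811   0.        ]
side pull-> [0.54096436 0.01111025 0.087     ] top [0.54416638 0.00667244 0.087     ]
[263.39877584 181.37800815] [263.06116475 176.43300048]
t 26.05 tcp [0.5586 0.1103 0.3506] yaw 85.35548237978645 tilt [ 0.0009  0.003  -1.    ] j [-0.2343  0.3516 -0.0441  1.8483  0.019   0.939   1.2029] F [ 0.4841 -0.2563 -0.8137] T [ 0.0281 -0.013   0.0444] open 0.05109769973674378
```

View pics/s5c.png

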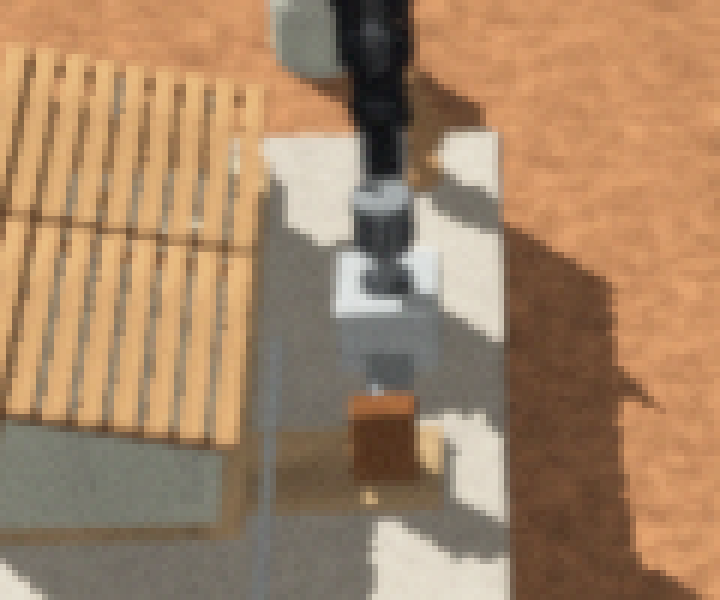

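The head stays parked up: it is at crop (383,215), with the shank showing between its foot and the housing. The pull is at pixel (264,213). I'll move over the pull and descend.

>>> drive_tool:
  plan:
    - {"dp": [-34,-3,0],"dr": [0,0,2],"claw": 0.2}
    - {"dp": [-70,-6,0],"dr": [0,0,4],"claw": 0.2}
    - {"dp": [-102,-8,0],"dr": [0,0,4],"claw": 0.2}
    - {"dp": [-102,-8,20],"dr": [0,0,4],"claw": 0.2}
    - {"dp": [-102,-8,40],"dr": [0,0,4],"claw": 0.2}
    - {"dp": [-102,-8,50],"dr": [0,0,4],"claw": 0.2}
    - {"dp": [-102,-8,50],"dr": [0,0,4],"claw": 0.2}
    - {"dp": [-102,-8,50],"dr": [0,0,4],"claw": 0.2}

```text
clock: 26.72
ee_pos: [0.5419, 0.0097, 0.2983]
tcp_rot: [-0.001, 0.758, 0.652, -0.001]
wrist_force: [0.8, -1.0, 0.4]
opening: 0.051
```

```bash
python3 go.py .5425 .009 .249; python3 - <<'E'
from h import *
save('side','s6.png'); a=cv2.imread('pics/s6.png')
cv2.imwrite('pics/s6c.png',cv2.resize(a[140:240,200:320],(720,600),interpolation=3))
E
```

```text
t 26.7167 tcp [0.5419 0.0097 0.2983] yaw 81.35663343812429 tilt [-0.0001 -0.0017 -1.    ] j [-0.0966  0.375   0.0011  1.9583 -0.0009  0.81    1.325 ] F [ 0.7579 -0.9509  0.3506] T [-0.04   -0.0628 -0.0398] open 0.05103127737177655
dp mm [-0.6338  0.814  49.3305]
```

View pics/s6c.png

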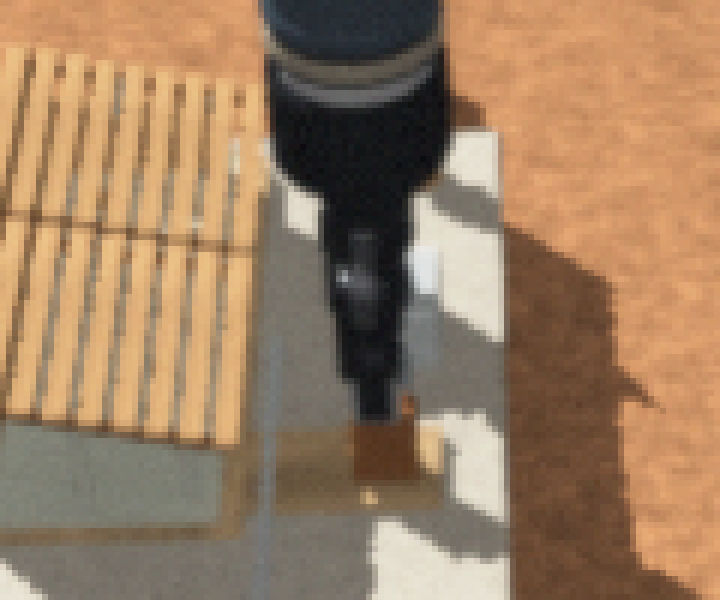

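The front finger is in line with the block, about 2 mm to the left. I'll descend and close gently.

>>> drive_tool:
  plan:
    - {"dp": [-0.5,2.5,10],"dr": [0,0,0],"claw": 0.2}
    - {"dp": [-0.5,2.5,20],"dr": [0,0,0],"claw": 0.2}
    - {"dp": [-0.5,2.5,30],"dr": [0,0,0],"claw": 0.2}
    - {"dp": [-0.5,2.5,40],"dr": [0,0,0],"claw": 0.2}
    - {"dp": [-0.5,2.5,49],"dr": [0,0,0],"claw": 0.1}
    - {"dp": [-0.5,2.5,49],"dr": [0,0,0],"claw": -0.1}
    - {"dp": [-0.5,2.5,49],"dr": [0,0,0],"claw": -0.3}
    - {"dp": [-0.5,2.5,49],"dr": [0,0,0],"claw": -0.42}

```text
clock: 27.43
ee_pos: [0.5445, 0.0085, 0.2499]
tcp_rot: [0.0, 0.759, 0.651, 0.0]
wrist_force: [-0.2, -0.2, 0.6]
opening: 0.0246
```

>>> drive_tool:
  plan:
    - {"dp": [0,0,0],"dr": [0,0,0],"claw": -0.45}
    - {"dp": [0,0,0],"dr": [0,0,0],"claw": -0.48}
    - {"dp": [0,0,0],"dr": [0,0,0],"claw": -0.5}
    - {"dp": [0,0,0],"dr": [0,0,0],"claw": -0.52}
    - {"dp": [0,0,0],"dr": [0,0,0],"claw": -0.54}
    - {"dp": [0,0,0],"dr": [0,0,0],"claw": -0.55}
    - {"dp": [0,0,0],"dr": [0,0,0],"claw": -0.55}
    - {"dp": [0,0,0],"dr": [0,0,0],"claw": -0.55}
  grip_force: 20

```text
clock: 28.1
ee_pos: [0.5446, 0.0087, 0.2501]
tcp_rot: [0.0, 0.759, 0.651, 0.001]
wrist_force: [0.3, 2.9, 2.0]
opening: 0.0189
```

```bash
python3 go.py
```

```text
t 28.1 tcp [0.5446 0.0087 0.2501] yaw 81.28605538428889 tilt [ 0.0006  0.0008 -1.    ] j [-0.0936  0.447   0.0002  1.9872 -0.0007  0.7065  1.3259] F [0.331  2.8965 2.0164] T [ 0.5091 -0.1671 -0.0266] open 0.018937882826171815
```

>>> drive_tool:
  plan:
    - {"dp": [0.7,0,0],"dr": [0,0,0],"claw": -0.55}
    - {"dp": [1.4,0,0],"dr": [0,0,0],"claw": -0.55}
    - {"dp": [1.4,0,0],"dr": [0,0,0],"claw": -0.58}
    - {"dp": [1.4,0,0],"dr": [0,0,0],"claw": -0.62}
    - {"dp": [1.4,0,0],"dr": [0,0,0],"claw": -0.7}
    - {"dp": [1.4,0,0],"dr": [0,0,0],"claw": -0.8}
    - {"dp": [1.4,0,0],"dr": [0,0,0],"claw": -0.8}
    - {"dp": [1.4,0,0],"dr": [0,0,0],"claw": -0.8}
  grip_force: 30

```text
clock: 28.77
ee_pos: [0.5443, 0.0098, 0.2497]
tcp_rot: [-0.0, 0.759, 0.651, -0.0]
wrist_force: [-0.2, 1.7, 0.2]
opening: 0.0157
```

```bash
python3 go.py
```

```text
t 28.7667 tcp [0.5443 0.0098 0.2497] yaw 81.26941806269338 tilt [-0.0001 -0.0008 -1.    ] j [-0.0957  0.4476  0.0004  1.9874 -0.0004  0.7074  1.3233] F [-0.1934  1.7222  0.2431] T [ 0.3139  0.1809 -0.0279] open 0.01565114850858299
```

>>> drive_tool:
  plan:
    - {"dp": [-3,0,0],"dr": [0,0,0],"claw": -0.8}
    - {"dp": [-6,0,0],"dr": [0,0,0],"claw": -0.8}
    - {"dp": [-9,0,0],"dr": [0,0,0],"claw": -0.8}
    - {"dp": [-12,0,0],"dr": [0,0,0],"claw": -0.8}
    - {"dp": [-15,0,0],"dr": [0,0,0],"claw": -0.8}
    - {"dp": [-18,0,0],"dr": [0,0,0],"claw": -0.8}
    - {"dp": [-21,0,0],"dr": [0,0,0],"claw": -0.8}
    - {"dp": [-24,0,0],"dr": [0,0,0],"claw": -0.8}

```text
clock: 29.43
ee_pos: [0.5406, -0.0142, 0.2497]
tcp_rot: [-0.0, 0.759, 0.651, -0.0]
wrist_force: [-0.7, 3.9, -0.2]
opening: 0.0156
```

```bash
python3 go.py
```

```text
t 29.4333 tcp [ 0.5406 -0.0142  0.2497] yaw 81.26451902017003 tilt [ 0.     -0.0008 -1.    ] j [-0.0541  0.4429  0.0031  1.9959 -0.0023  0.7036  1.3688] F [-0.7484  3.9027 -0.2414] T [ 0.663   0.3227 -0.0355] open 0.015616130688462074
```

Moving freely with about 3–4 N of friction. I'll continue to 66 mm.

>>> drive_tool:
  plan:
    - {"dp": [-6,0,0],"dr": [0,0,0],"claw": -0.8}
    - {"dp": [-12,0,0],"dr": [0,0,0],"claw": -0.8}
    - {"dp": [-18,0,0],"dr": [0,0,0],"claw": -0.8}
    - {"dp": [-24,0,0],"dr": [0,0,0],"claw": -0.8}
    - {"dp": [-30,0,0],"dr": [0,0,0],"claw": -0.8}
    - {"dp": [-36,0,0],"dr": [0,0,0],"claw": -0.8}
    - {"dp": [-40,0,0],"dr": [0,0,0],"claw": -0.8}
    - {"dp": [-43,0,0],"dr": [0,0,0],"claw": -0.8}

```text
clock: 30.1
ee_pos: [0.534, -0.0574, 0.2497]
tcp_rot: [-0.0, 0.759, 0.651, -0.0]
wrist_force: [-2.6, 2.7, -0.6]
opening: 0.0155
```

>>> drive_tool:
  plan:
    - {"dp": [-0.5,0,0],"dr": [0,0,0],"claw": -0.8}
    - {"dp": [-1,0,0],"dr": [0,0,0],"claw": -0.8}
    - {"dp": [-1.5,0,0],"dr": [0,0,0],"claw": -0.8}
    - {"dp": [-2,0,0],"dr": [0,0,0],"claw": -0.8}
    - {"dp": [-2.5,0,0],"dr": [0,0,0],"claw": -0.8}
    - {"dp": [-3,0,0],"dr": [0,0,0],"claw": -0.8}
    - {"dp": [-3,0,0],"dr": [0,0,0],"claw": -0.8}
    - {"dp": [-3,0,0],"dr": [0,0,0],"claw": -0.8}

```text
clock: 30.77
ee_pos: [0.5339, -0.0578, 0.2497]
tcp_rot: [-0.001, 0.758, 0.652, 0.0]
wrist_force: [-2.4, 7.2, -1.3]
opening: 0.0154
```

```bash
python3 go.py
```

```text
t 30.7667 tcp [ 0.5339 -0.0578  0.2497] yaw 81.33851231816007 tilt [ 0.0019 -0.0008 -1.    ] j [ 0.0244  0.438   0.0067  2.0047 -0.0075  0.6995  1.4559] F [-2.4499  7.1926 -1.3442] T [ 1.2945  0.5117 -0.1435] open 0.015431933765633182
```

>>> drive_tool:
  plan:
    - {"dp": [-0.3,0,0],"dr": [0,0,0],"claw": -0.8}
    - {"dp": [-0.6,0,0],"dr": [0,0,0],"claw": -0.8}
    - {"dp": [-0.9,0,0],"dr": [0,0,0],"claw": -0.8}
    - {"dp": [-1.2,0,0],"dr": [0,0,0],"claw": -0.8}
    - {"dp": [-1.5,0,0],"dr": [0,0,0],"claw": -0.8}
    - {"dp": [-1.5,0,0],"dr": [0,0,0],"claw": -0.8}
    - {"dp": [-1.5,0,0],"dr": [0,0,0],"claw": -0.8}
    - {"dp": [-1.5,0,0],"dr": [0,0,0],"claw": -0.8}

```text
clock: 31.43
ee_pos: [0.5339, -0.058, 0.2497]
tcp_rot: [-0.001, 0.758, 0.652, 0.001]
wrist_force: [-1.5, 9.9, -1.4]
opening: 0.0158
```

```bash
python3 go.py;python3 - <<'E'
from h import *
save('side','s7.png'); a=cv2.imread('pics/s7.png')
cv2.imwrite('pics/s7c.png',cv2.resize(a[140:300,170:330],(600,600),interpolation=3))
E
```

```text
t 31.4333 tcp [ 0.5339 -0.058   0.2497] yaw 81.39111916208628 tilt [ 0.0035 -0.0008 -1.    ] j [ 0.0264  0.438   0.0053  2.0047 -0.009   0.6993  1.4586] F [-1.5032  9.9098 -1.3539] T [ 1.7739  0.4139 -0.1512] open 0.0158282352705071
```

View pics/s7c.png

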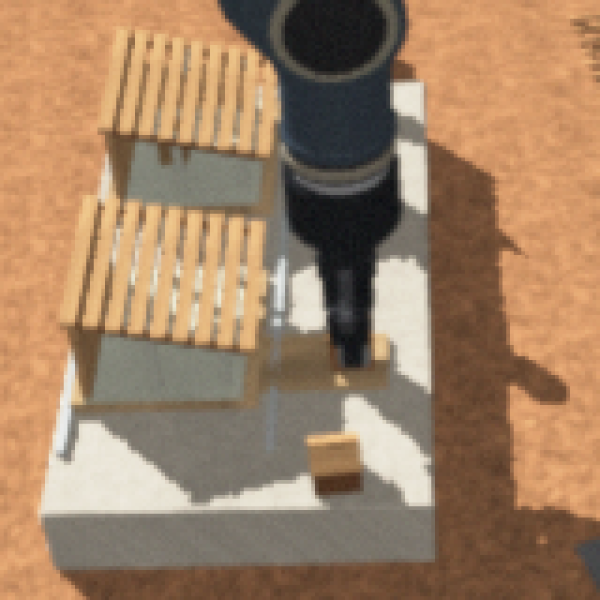

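The loose half stands open against its stop: the force rises to 10 N with no further travel. The house is untouched. I'll let go and rise.

>>> drive_tool:
  plan:
    - {"dp": [0,0,0],"dr": [0,0,0],"claw": -0.5}
    - {"dp": [0,0,0],"dr": [0,0,0],"claw": -0.2}
    - {"dp": [0.5,0,0],"dr": [0,0,0],"claw": 0}
    - {"dp": [1,0,0],"dr": [0,0,0],"claw": 0}
    - {"dp": [1,0,-10],"dr": [0,0,0],"claw": 0}
    - {"dp": [1,0,-30],"dr": [0,0,0],"claw": 0}
    - {"dp": [1,0,-60],"dr": [0,0,0],"claw": 0}
    - {"dp": [1,0,-90],"dr": [0,0,0],"claw": 0}

```text
clock: 32.15
ee_pos: [0.5336, -0.0603, 0.3411]
tcp_rot: [-0.0, 0.759, 0.651, -0.0]
wrist_force: [0.6, 0.8, 0.2]
opening: 0.0426
```

>>> drive_tool:
  plan:
    - {"dp": [-20,-5,-10],"dr": [0,0,0],"claw": 0}
    - {"dp": [-50,-15,-20],"dr": [0,0,0],"claw": 0}
    - {"dp": [-85,-25,-30],"dr": [0,0,0],"claw": 0}
    - {"dp": [-120,-35,-40],"dr": [0,0,0],"claw": 0}
    - {"dp": [-155,-45,-40],"dr": [0,0,0],"claw": 0}
    - {"dp": [-180,-50,-40],"dr": [0,0,0],"claw": 0}
    - {"dp": [-180,-50,-40],"dr": [0,0,0],"claw": 0}
    - {"dp": [-180,-50,-40],"dr": [0,0,0],"claw": 0}

```text
clock: 32.82
ee_pos: [0.4562, -0.232, 0.3808]
tcp_rot: [0.001, 0.76, 0.65, 0.0]
wrist_force: [-0.6, 0.0, -0.2]
opening: 0.0425
```

```bash
python3 go.py;python3 - <<'E'
from h import *
save('side','s8.png'); a=cv2.imread('pics/s8.png');save('top','t8.png');b=cv2.imread('pics/t8.png')
for n in('house','tree','gluepot','taperoll','head','pull'): print(n,[(c,place_of(c,n)[:1]) for c in('side','top')])
cv2.imwrite('pics/s8c.png',np.hstack([cv2.resize(a[130:300,160:320],(395,420),interpolation=3),cv2.resize(b[190:310,185:355],(400,420),interpolation=3)]))
E
```

```text
t 32.8167 tcp [ 0.4562 -0.232   0.3808] yaw 81.01772449068802 tilt [-0.0006  0.0014 -1.    ] j [ 0.2927  0.2256  0.1119  1.9501 -0.0301  0.966   1.8329] F [-0.5533  0.0076 -0.173 ] T [ 0.044   0.0138 -0.0289] open 0.0424801475025011
house [('side', [{'xy': [259.5, 265.8], 'confidence': 0.73}]), ('top', [{'xy': [166.3, 226.5], 'confidence': 0.47}])]
tree [('side', [{'xy': [261.2, 228.0], 'confidence': 0.74}]), ('top', [{'xy': [214.1, 221.3], 'confidence': 0.51}])]
gluepot [('side', [{'xy': [251.8, 147.1], 'confidence': 0.79}]), ('top', [{'xy': [162.6, 225.0], 'confidence': 0.55}])]
taperoll [('side', [{'xy': [277.2, 373.7], 'confidence': 0.8}]), ('top', [{'xy': [406.2, 240.0], 'confidence': 0.73}])]
head [('side', [{'xy': [263.6, 178.2], 'confidence': 0.7}]), ('top', [{'xy': [252.8, 220.7], 'confidence': 0.5}])]
pull [('side', [{'xy': [266.5, 169.6], 'confidence': 0.6}]), ('top', [{'xy': [306.1, 227.6], 'confidence': 0.85}])]
```

View pics/s8c.png

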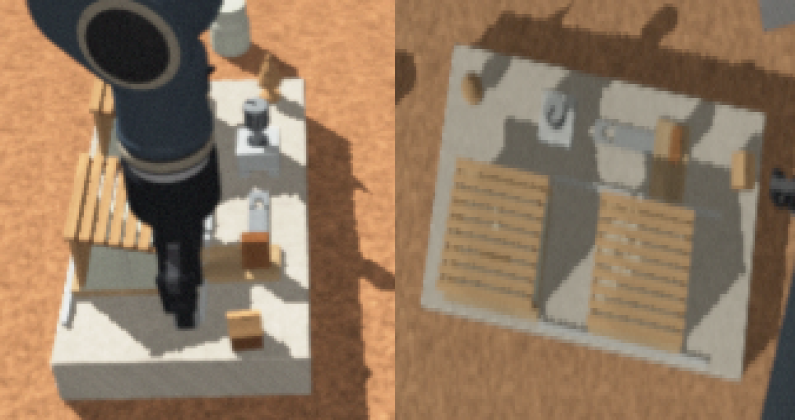

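The final views show the head parked up at side crop (256,115). The loose half is open by about 21 px, roughly 70 mm. The tree, house, pot and tape are where they started.

```bash
python3 -c "
from station import job_done; print(job_done())"
```

```text
the job is handed in; nothing more can be done
None
```

The job is done and handed in at about 33 s of the 69 s allowed; no verdict is reported.

- **Lock screw:** I gripped the head and raised it in about 1 mm steps. The stop showed about 18.5 mm up, with the lift force going from about 6 N to 11–12 N. I eased down 2.2 mm commanded (about 1.75 mm below the stop) and turned the hand about 153° counter-clockwise, raising it with the thread. It came home firm at about 0.14 Nm, with single readings up to 0.17 Nm. That is above the 0.1 Nm called firm but under the 0.25 Nm limit. After release the head stayed parked up in the pictures.
- **Loose half:** I slid it open by the pull. Near 70 mm it stopped moving while the force rose from about 3 N to 10 N, so it is on its end stop. The final top view shows a gap of about 70 mm.
- **Last checks:** The robot is clear, with wrist force near zero. The tree, house, glue pot and tape look unmoved in the final pictures.
- **Disagreements:** Three late network finds were wrong: "tree" and "pull" in the side view, and "house" in the top view. I disregarded them because the pictures plainly showed those things elsewhere.

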